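# Make up two baking kits in compartment trays

### The job

Make up the two baking kits from the stock on the bench. In the three-compartment tray put the spice jar next to the handle, the round cutter in the middle and a ramekin in the far compartment; in the two-compartment tray put the rectangular tin next to the handle and the other ramekin in the other compartment. Stand everything upright and flat on its compartment's floor, put the glass and china down rather than dropping them, and leave the kitchen timer, the wooden spoon and the flat lid where they are.

Things in the scene. Friction and masses are not known exactly. Their poses are not given: they have to be found in the camera images.
- jar_mid (a point): amber glass spice jar with a dark steel screw lid, a closed upright cylinder 48 mm in diameter, 80 mm high (the lid is 47 mm in diameter, top 17 mm), 105 to 210 g. Point: on its axis, half-way up (40 mm above its underside); z is its axis, up
- cutter_mid (a point): stainless round pastry cutter, an open tube standing on end, outer diameter 52 mm, inner diameter 47 mm, 55 mm high, 50 to 100 g. Point: on its axis, half-way up (27.5 mm above its underside); z is its axis
- tin_mid (a point): rectangular dark steel tin with a flat closed lid, 60 mm (along its x) by 42 mm (along its y), 65 mm high; its lid, the top 13 mm, stands 1 mm proud all round; 110 to 225 g. Point: its centre, half-way up (32.5 mm above its underside); x along its long side, z up
- ramekin_a_mid (a point): white ceramic ramekin, an open cup 50 mm high, outer diameter 57 mm at the foot, 58 mm over most of its side and 60 mm at the rim, wall 4 mm, 90 to 180 g; the other ramekin is identical and the two may be exchanged. Point: on its axis, half-way up (25 mm above its underside); z is its axis, towards the mouth
- ramekin_b_mid (a point): white ceramic ramekin, an open cup 50 mm high, outer diameter 57 mm at the foot, 58 mm over most of its side and 60 mm at the rim, wall 4 mm, 90 to 180 g; the other ramekin is identical and the two may be exchanged. Point: on its axis, half-way up (25 mm above its underside); z is its axis, towards the mouth
- tray3: long grey plastic tray, three compartments in a row, 256 by 96 mm, wire loop handle out 26 mm at the end towards the robot. Compartments 80 (x) by 88 mm (y) inside; walls, dividers, floor 4 mm thick; walls end 20 mm above the table. Fixed. Origin: underside, centre of tray without handle; x along the row, away from the handle, z up. Compartment centres at y = 0, x = -84 (by the handle), 0 (middle), +84 mm (far)
- tray2: short grey plastic tray, two compartments in a row, 172 by 96 mm, wire loop handle out 26 mm at the end towards the robot. Compartments 80 (x) by 88 mm (y) inside; walls, dividers, floor 4 mm thick; walls end 20 mm above the table. Fixed. Origin: underside, centre of tray without handle; x along the row, away from the handle, z up. Compartment centres at y = 0, x = -42 (by the handle), +42 mm (the other)
- timer_mid (a point): white round kitchen timer with a grey dial on top, standing among the stock, up to 66 mm in diameter, 55 mm high, loose. Point: on its axis, half-way up. Not part of the kits: it stays where it is.
- spoon_grip (a point): wooden spoon 150 mm long lying along x between the stock, under 24 mm high, loose. Point: on its handle. Not part of the kits: it stays where it is.
- cap: flat round dark steel lid, 56 mm in diameter, 11 mm high, lying between the stock, loose. Origin: centre of its underside. Not part of the kits: it stays where it is.
Not all that is in view belongs to the job. What is shaped like the part that bears ramekin_a_mid but blue or red is not meant.

How it is judged:
At the end, for the whole second after the job is handed in: Long tray from the handle: jar, cutter, a ramekin; short tray: tin, then the other ramekin. Each is upright (0.12 rad) on its compartment's floor (height within 4 mm), centred within 22 mm along and 25 mm across (anywhere inside will do), released, at rest (x of jar_mid in the frame of tray3 between -0.106 and -0.062 m and y of jar_mid in the frame of tray3 between -0.025 and 0.025 m and z of jar_mid in the frame of tray3 between 0.04 and 0.048 m and x of cutter_mid in the frame of tray3 between -0.022 and 0.022 m and y of cutter_mid in the frame of tray3 between -0.025 and 0.025 m and z of cutter_mid in the frame of tray3 between 0.0275 and 0.0355 m and x of tin_mid in the frame of tray2 between -0.064 and -0.02 m and y of tin_mid in the frame of tray2 between -0.025 and 0.025 m and z of tin_mid in the frame of tray2 between 0.0325 and 0.0405 m and (((x of ramekin_a_mid in the frame of tray3 between 0.062 and 0.106 m and y of ramekin_a_mid in the frame of tray3 between -0.025 and 0.025 m and z of ramekin_a_mid in the frame of tray3 between 0.025 and 0.033 m) and (x of ramekin_b_mid in the frame of tray2 between 0.02 and 0.064 m and y of ramekin_b_mid in the frame of tray2 between -0.025 and 0.025 m and z of ramekin_b_mid in the frame of tray2 between 0.025 and 0.033 m)) or ((x of ramekin_b_mid in the frame of tray3 between 0.062 and 0.106 m and y of ramekin_b_mid in the frame of tray3 between -0.025 and 0.025 m and z of ramekin_b_mid in the frame of tray3 between 0.025 and 0.033 m) and (x of ramekin_a_mid in the frame of tray2 between 0.02 and 0.064 m and y of ramekin_a_mid in the frame of tray2 between -0.025 and 0.025 m and z of ramekin_a_mid in the frame of tray2 between 0.025 and 0.033 m))) and angle between each of jar_mid, cutter_mid, tin_mid, ramekin_a_mid, ramekin_b_mid's own z axis and vertical below 0.12 rad and linear speed of each of jar, cutter, tin, ramekin_a, ramekin_b below 0.02 m/s and angular speed of each of jar, cutter, tin, ramekin_a, ramekin_b below 0.2 rad/s); the robot touches nothing.
It fails at once if the jar or a ramekin is dropped: it falls freely faster than 0.7 m/s (a drop of more than about 25 mm) ((linear speed of jar above 0.7 m/s and contact force between jar and the fingers below 0.05 N) or (linear speed of ramekin_a above 0.7 m/s and contact force between ramekin_a and the fingers below 0.05 N) or (linear speed of ramekin_b above 0.7 m/s and contact force between ramekin_b and the fingers below 0.05 N)).
It fails at once if the kitchen timer is moved by more than 25 mm (distance of timer_mid from where it was at the start of the episode above 0.025 m).
It fails at once if the wooden spoon is moved by more than 25 mm (distance of spoon_grip from where it was at the start of the episode above 0.025 m).
It fails at once if the flat jar lid is moved by more than 25 mm (distance of cap from where it was at the start of the episode above 0.025 m).
It also fails if it takes over 136 s, if anything falls off the work surface, if the arm or the gripper's body presses on something with over 40 N, if the wrist force passes 120 N, or if a joint passes its speed limit or range.

### The arm

A 7-joint arm with a two-finger parallel gripper is mounted at the origin on the work surface. World frame = base frame: x ahead of the robot, y to its left, z up, the work surface at z = 0. Lengths are in m, angles in rad, forces in N, time in s.
With the tool pointing down it reaches from about 0.425 to 0.925 m from the base axis. Payload 6.8 kg.
Tool frame: the origin (TCP) lies at the very end of the fingers, on their centre line; the grasp point (between the pads) lies 19 mm behind it; z points along the fingers, y is the line along which they close (so a half turn about z gives the same grasp; the last joint's range is limited). The gripper opens to 85 mm and grips with 20 to 120 N. Pads are 22 mm wide; open, the fingers measure 114 mm over their backs; the gripper's body (76 mm by 85 mm) begins 54 mm behind the grasp point. The pads swing forward as they close: fully open they stand 13 mm farther back than shut.
Start: joints at [-1.327, 0.477, 0.022, 1.555, -0.011, 1.109, -0.083], TCP at [0.233, 0.634, 0.231] pointing down, gripper open.
Joint ranges: [-2.96, 2.96], [-0.34, 2.1], [-1.41, 1.46], [0.24, 2.44], [-1.37, 4.51], [0.17, 1.92], [-2.96, 2.96]. Speed limits (rad/s): [2.39, 2.39, 3.14, 3.14, 3.14, 3.14, 3.14].

### API

Orientations are given as a unit quaternion [w, x, y, z].
In Python, from station import bot gives the robot as it stands.
- The arm moves only by the tool jog_arm, never from a script. Its argument "motion" is a list of rows, each a list of 7 numbers: the turn, a rotation vector about the tool's x, y, z in rad, then the shift along the tool's x, y, z in mm, then the finger opening in mm, from 0 to 85.4. A call has 1 to 10 rows; each row is the pose to reach, as a shift and turn from the pose commanded when the call began, along the tool's axes at that moment; what a row does not reach only later rows make up. A row lasts 1/8 s, in which the tool goes at most 62.5 mm and 10.7 degrees, less where a joint would pass 70% of its speed; a pose out of reach is approached as far as the arm can. A call with a gripper value outside its range is refused whole. The fingers move at their own pace and stop on an object; "grip_force" is the grip in N (left out, the last holds). Time passes only in rows, so rows that repeat a pose let the fingers close. It gives the time, the measured TCP pose, the force, the opening and the grip force at its end, in the units of the state.
- bot.get_obs(): the state, without advancing time (a new reading comes with each control period).
- bot.read_camera(name): name is "side" or "top"; returns a dict with "pixels" (420x560x3 uint8, red, green, blue), "camera_matrix" (3x3 intrinsics, pixels), "T" (4x4, takes a point from camera to world coordinates). Camera axes: x right, y down, z forward; pixel columns grow to the right and rows downward; lengths in m; the calibration is good to about 2 mm. A picture is of the moment at which its call begins. There is no depth.
- bot.hand_in(): hands the job in; it is judged then, once.
Trained networks look in a picture, given as the dict that the camera call returned (one of the last four; its "shot" number tells which), for a name from the list of things; names that differ only in an ending like _2 or _b are one class to them, and where a whole thing is asked for, a point or a joint stands for the part that bears it (a point fixed in the world has none). Each returns a list of dicts, best first, with "score" (0 to 1); they miss things now and then, are a little off and sometimes report something else, mostly with a low value. They report only what shows in the picture. A call takes as long as a camera call. They do not tell look-alikes from the thing itself.
- bot.spot_in(thing, picture): "xy" ([column, row] in pixels, amid what is visible of it).
- bot.tip_of(thing, picture): "xy" ([column, row] in pixels: a listed point, or the origin of a listed thing).
The state is a dict: "t": time; "q": joint angles; "joint_vel": joint speeds; "joint_torque": joint torques, N m; "eef_pos": TCP position; "tool_rot": TCP orientation; "contact_force": force on the tool from outside, world axes, zero at the start; "torque": the same for the moment, N m; "gripper_width": opening from 0.0 (shut) to 1.0 (fully open); "grasp_force": force on a finger pad.
Only numpy, scipy, OpenCV 4.12 (cv2) and the standard library are available. Lean on these libraries where they do the work, as an engineer would, in place of code of your own. Each camera call takes 0.05 s, during which the arm holds its last target. There are 200 camera calls.

## Working session

There is one attempt and no reset: what is moved stays moved. The work goes in short steps, Python scripts to look and compute and a tool call to move; the robot and the scene stay as the last step left them, time stands still between calls to the robot, and variables do not carry over. Pictures are saved under pics/ and viewed, at most 14 in all, crops included, and the job is handed in when it is done.

Besides the shell and the picture viewer there is one more tool, called after "Call:" as name(argument=value, ...), one argument or row to a line, values as JSON. jog_arm: Moves the arm, as the interface text tells. Its arguments: {"type":"object","properties":{"motion":{"type":"array"},"grip_force":{"type":"number"}},"required":["motion"]}

```bash
mkdir -p pics; cat > h.py <<'E'
import numpy as np, cv2
from station import bot
def ray(p,xy):
    K=p["camera_matrix"];T=np.array(p["T"])
    d=T[:3,:3]@np.linalg.solve(np.array(K),[xy[0],xy[1],1.]);return T[:3,3],d
def at(p,xy,z):
    o,d=ray(p,xy);return o+d*(z-o[2])/d[2]
def proj(p,X):
    T=np.linalg.inv(np.array(p["T"]));c=np.array(p["camera_matrix"])@(T[:3,:3]@np.array(X)+T[:3,3]);return c[:2]/c[2]
def save(p,n): cv2.imwrite("pics/"+n,cv2.cvtColor(p["pixels"],cv2.COLOR_RGB2BGR))
Z=dict(jar_mid=.04,cutter_mid=.0275,tin_mid=.0325,ramekin_a_mid=.025,tray3=0,tray2=0,timer_mid=.0275,spoon_grip=.01,cap=0)
E
python3 - <<'E'
from h import *
np.set_printoptions(precision=3,suppress=True)
o=bot.get_obs();print(o["t"],o["eef_pos"],o["tool_rot"],o["contact_force"])
for c in("top","side"):
    p=bot.read_camera(c);save(p,c+"0.png");print(c,np.array(p["T"])[:3])
    for n in Z:
        for r in bot.tip_of(n,p)[:4]: print(n,round(r["score"],2),np.round(r["xy"]),at(p,r["xy"],Z[n])[:2])
E
```

```text
0.0 [0.232 0.633 0.23 ] [-0.     0.175  0.985 -0.001] [-0.888  0.363 -0.681]
top [[-0.011 -0.998  0.056  0.551]
 [-1.     0.011  0.003 -0.011]
 [-0.004 -0.056 -0.998  1.318]]
jar_mid 0.78 [317. 290.] [ 0.441 -0.098]
jar_mid 0.62 [270. 202.] [0.664 0.019]
cutter_mid 0.69 [238. 281.] [0.464 0.103]
tin_mid 0.81 [316. 246.] [ 0.552 -0.097]
ramekin_a_mid 0.89 [324. 134.] [ 0.839 -0.122]
ramekin_a_mid 0.65 [320. 184.] [ 0.709 -0.109]
ramekin_a_mid 0.65 [404. 196.] [ 0.676 -0.327]
ramekin_a_mid 0.32 [170. 273.] [0.485 0.276]
tray3 0.76 [384. 270.] [ 0.487 -0.275]
tray3 0.73 [172. 271.] [0.49  0.277]
tray3 0.16 [318. 246.] [ 0.551 -0.103]
tray2 0.76 [384. 270.] [ 0.487 -0.275]
tray2 0.73 [172. 271.] [0.49  0.277]
tray2 0.16 [318. 246.] [ 0.551 -0.103]
timer_mid 0.71 [239. 236.] [0.578 0.1  ]
timer_mid 0.5 [315. 244.] [ 0.557 -0.094]
spoon_grip 0.8 [280. 279.] [ 0.466 -0.004]
cap 0.89 [271. 203.] [0.664 0.017]
side [[-0.964 -0.163  0.21   0.464]
 [-0.265  0.544 -0.796  0.721]
 [ 0.016 -0.823 -0.568  0.566]]
jar_mid 0.77 [392. 209.] [ 0.45  -0.094]
cutter_mid 0.89 [378. 271.] [0.458 0.092]
tin_mid 0.64 [342. 202.] [ 0.553 -0.102]
ramekin_a_mid 0.97 [303. 156.] [ 0.686 -0.301]
ramekin_a_mid 0.7 [280. 196.] [ 0.693 -0.1  ]
ramekin_a_mid 0.56 [221. 182.] [ 0.837 -0.116]
tray3 0.87 [342. 365.] [0.487 0.285]
tray3 0.75 [376. 181.] [ 0.495 -0.271]
tray2 0.87 [342. 365.] [0.487 0.285]
tray2 0.75 [376. 181.] [ 0.495 -0.271]
timer_mid 0.95 [310. 258.] [0.58  0.092]
spoon_grip 0.72 [378. 248.] [0.464 0.006]
cap 0.71 [277. 239.] [0.663 0.021]
```

View pics/top0.png

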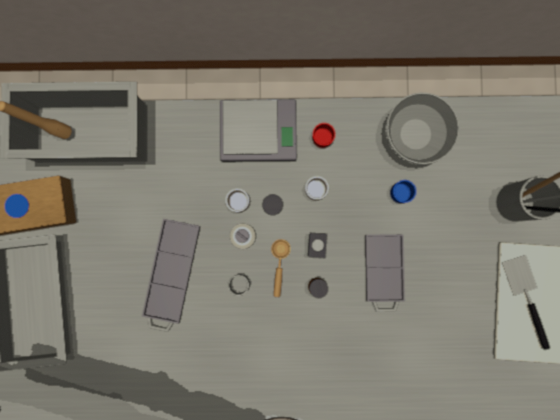

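View pics/side0.png

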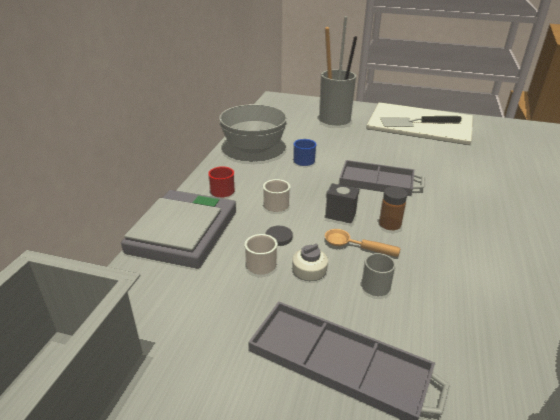

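The top view shows the white ramekins at (317,188) and (238,201), with blue and red decoys at (403,192) and (323,135). The jar is at (318,288), tin (317,245), cutter (240,284), timer (242,237), cap (272,204), and spoon about (279,270). tray3 is on the left at (172,271), slightly rotated, and tray2 is on the right at (384,267). Next I'll refine the tray and tin yaw.

```bash
python3 - <<'E'
from h import *
np.set_printoptions(precision=3,suppress=True)
p=bot.read_camera("top");im=p["pixels"]
cv2.imwrite("pics/crop.png",cv2.resize(im[170:330,140:410,::-1],None,fx=2.9,fy=2.9,interpolation=cv2.INTER_CUBIC))
lab=cv2.cvtColor(im,cv2.COLOR_RGB2LAB).astype(int)
for n,c in(("tray3",(172,265)),("tray2",(384,258)),("tin",(311,250))):
    d=np.abs(lab-lab[c[1],c[0]]).max(2)<14
    m=cv2.morphologyEx(d.astype(np.uint8),cv2.MORPH_CLOSE,np.ones((5,5)))
    _,L=cv2.connectedComponents(m);pts=np.argwhere(L==L[c[1],c[0]])[:,::-1].astype(np.float32)
    z=.065 if n=="tin" else .012
    w=np.array([at(p,q,z)[:2] for q in pts],np.float32)
    print(n,lab[c[1],c[0]],len(pts),cv2.minAreaRect(w))
E
```

```text
tray3 [124 130 129] 4209 ((0.4802122712135315, 0.27919963002204895), (0.10391705483198166, 0.2866528630256653), 77.72631072998047)
tray2 [122 130 129] 2823 ((0.4815434217453003, -0.27241405844688416), (0.19808366894721985, 0.10389374196529388), 0.29980164766311646)
tin [ 77 130 128] 296 ((0.5539042949676514, -0.09644057601690292), (0.04357604309916496, 0.0600629486143589), 85.28880310058594)
```

View pics/crop.png

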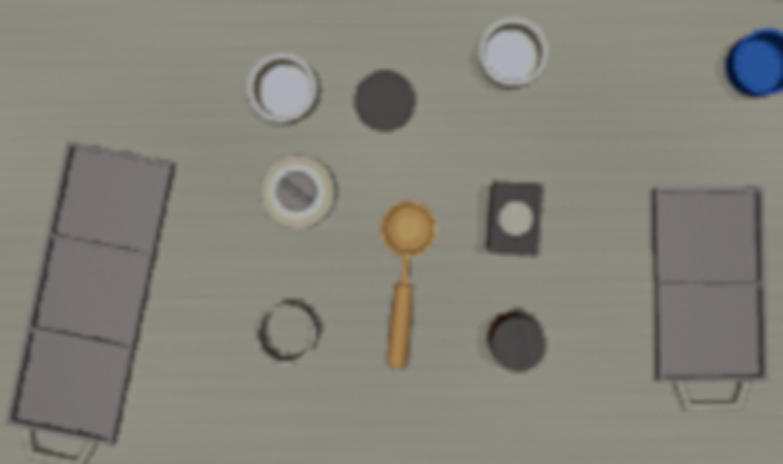

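The crop shows tray3 tilted by about -12° (corners (70,145), (174,163), (12,421), (115,441)), tray2 nearly straight, and the tin's long side close to x. Top circle centres are ramekins (284,89) and (513,53), cutter (290,330) and jar lid (517,342).

```bash
python3 - <<'E'
from h import *
np.set_printoptions(precision=3,suppress=True)
p=bot.read_camera("top")
for n,x,y,z in(("ram2",284,89,.05),("ram1",513,53,.05),("cut",290,330,.055),("jar",517,342,.08),("tin",515,219,.065),("timer",299,191,.055),("tr3",92.75,292.5,.02),("tr3div1",101,243,.02),("tr3div2",80,338,.02),("tr2",708,284,.02)):
    print(n,at(p,(140+x/2.9,170+y/2.9),z)[:2])
s=bot.read_camera("side")
for r in bot.tip_of("ramekin_a_mid",s): print(round(r["score"],2),r["xy"],at(s,r["xy"],.025)[:2])
print(at(s,(261,243),.05))
E
```

```text
ram2 [0.667 0.1  ]
ram1 [ 0.696 -0.1  ]
cut [0.459 0.095]
jar [ 0.448 -0.098]
tin [ 0.552 -0.099]
timer [0.578 0.087]
tr3 [0.491 0.273]
tr3div1 [0.534 0.265]
tr3div2 [0.451 0.284]
tr2 [ 0.493 -0.272]
0.78 [279.9, 196.3] [ 0.691 -0.097]
0.64 [223.0, 183.7] [ 0.831 -0.111]
0.57 [299.7, 156.2] [ 0.695 -0.295]
0.19 [309.4, 255.8] [0.583 0.083]
[0.67  0.103 0.05 ]
```

Call:
jog_arm(
  motion=[
    [0, 0, -0.351, -398, -430, 100, 85],
    [0, 0, -0.351, -398, -430, 100, 85],
    [0, 0, -0.351, -398, -430, 100, 85],
    [0, 0, -0.351, -398, -430, 100, 85],
    [0, 0, -0.351, -398, -430, 100, 85],
    [0, 0, -0.351, -398, -430, 100, 85],
    [0, 0, -0.351, -398, -430, 100, 85],
    [0, 0, -0.351, -398, -430, 100, 85],
    [0, 0, -0.351, -398, -430, 100, 85],
    [0, 0, -0.351, -398, -430, 100, 85],
  ],
  grip_force=30,
)

```text
t: 2.45
eef_pos: [0.4588, 0.0894, 0.1311]
tool_rot: [0.0, 0.002, 1.0, -0.0]
contact_force: [0.6, 0.9, -0.3]
gripper_width: 0.996
grasp_force: 0.0
```

Call:
jog_arm(
  motion=[
    [0, 0, 0, 0, 4, 40, 85],
    [0, 0, 0, 0, 4, 80, 85],
    [0, 0, 0, 0, 4, 105, 85],
    [0, 0, 0, 0, 4, 113, 85],
    [0, 0, 0, 0, 4, 113, 85],
    [0, 0, 0, 0, 4, 113, 30],
    [0, 0, 0, 0, 4, 113, 30],
    [0, 0, 0, 0, 4, 113, 30],
    [0, 0, 0, 0, 4, 113, 30],
    [0, 0, 0, 0, 4, 113, 30],
  ],
)

```text
t: 3.7
eef_pos: [0.4588, 0.0973, 0.0194]
tool_rot: [0.001, 0.0, 1.0, 0.0]
contact_force: [-0.4, 0.8, 5.3]
gripper_width: 0.591
grasp_force: 30.4
```

Call:
jog_arm(
  motion=[
    [0, 0, 0, 0, 0, -50, 30],
    [0, 0, 0, -10, 50, -55, 30],
    [0, 0, 0, -20, 105, -55, 30],
    [0, 0, 0, -30, 160, -55, 30],
    [0, 0, 0, -30, 179, -50, 30],
    [0, 0, 0, -30, 179, -30, 30],
    [0, 0, 0, -30, 179, -15, 30],
    [0, 0, 0, -30, 179, -7, 30],
    [0, 0, 0, -30, 179, -4, 30],
    [0, 0, 0, -30, 179, -3, 30],
  ],
)

```text
t: 4.95
eef_pos: [0.4878, 0.2746, 0.0233]
tool_rot: [-0.001, 0.001, 1.0, -0.0]
contact_force: [-10.7, -5.2, 30.2]
gripper_width: 0.587
grasp_force: 35.5
```

```bash
python3 - <<'E'
from h import *
a=bot.read_camera("top");s=bot.read_camera("side")
cv2.imwrite("pics/c1.png",np.hstack([cv2.resize(a["pixels"][200:340,110:270],(400,350)),cv2.resize(s["pixels"][200:410,240:480],(400,350))])[:,:,::-1])
E
```

```text
(no output)
```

View pics/c1.png

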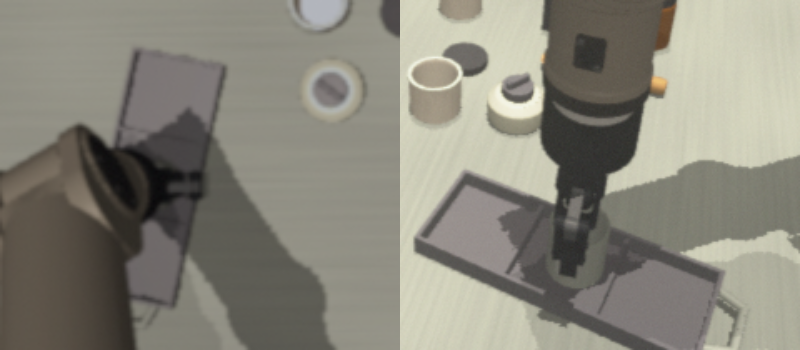

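The cutter is in the middle compartment (side crop about (578,250)), held by the fingers. I'll release it and go on to the left ramekin.

Call:
jog_arm(
  motion=[
    [0, 0, 0, 0, 0, -1, 60],
    [0, 0, 0, 0, 0, -1, 64],
    [0, 0, 0, 0, 0, -20, 68],
    [0, 0, 0, 0, 0, -60, 75],
    [0, 0, 0, -40, -40, -80, 78],
    [0, 0, 0, -80, -80, -80, 78],
    [0, 0, 0, -120, -120, -80, 78],
    [0, 0, 0, -160, -160, -80, 78],
    [0, 0, 0, -180, -174, -80, 78],
    [0, 0, 0, -180, -174, -80, 78],
  ],
)

```text
t: 6.3
eef_pos: [0.6696, 0.0992, 0.1023]
tool_rot: [0.001, 0.002, 1.0, -0.0]
contact_force: [-0.1, -0.3, -0.1]
gripper_width: 0.914
grasp_force: 0.0
```

Call:
jog_arm(
  motion=[
    [0, 0, 0, 1, 2, 25, 78],
    [0, 0, 0, 1, 2, 50, 78],
    [0, 0, 0, 1, 2, 70, 78],
    [0, 0, 0, 1, 2, 80, 78],
    [0, 0, 0, 1, 2, 85, 78],
    [0, 0, 0, 1, 2, 85, 50],
    [0, 0, 0, 1, 2, 85, 40],
    [0, 0, 0, 1, 2, 85, 40],
    [0, 0, 0, 1, 2, 85, 40],
    [0, 0, 0, 1, 2, 85, 40],
  ],
)

```text
t: 7.55
eef_pos: [0.6676, 0.1036, 0.0172]
tool_rot: [0.001, 0.0, 1.0, 0.0]
contact_force: [-1.0, -0.4, 6.4]
gripper_width: 0.678
grasp_force: 32.6
```

Call:
jog_arm(
  motion=[
    [0, 0, 0, 0, 0, -25, 40],
    [0, 0, 0, 0, 0, -60, 40],
    [0, 0, 0, 25, 40, -65, 40],
    [0, 0, 0, 50, 80, -65, 40],
    [0, 0, 0, 75, 120, -65, 40],
    [0, 0, 0, 97, 154, -60, 40],
    [0, 0, 0, 97, 154, -40, 40],
    [0, 0, 0, 97, 154, -20, 40],
    [0, 0, 0, 97, 154, -9, 40],
    [0, 0, 0, 97, 154, -6, 40],
  ],
)

```text
t: 8.8
eef_pos: [0.5699, 0.2559, 0.0212]
tool_rot: [-0.001, 0.001, 1.0, -0.001]
contact_force: [-6.8, -2.6, 10.3]
gripper_width: 0.68
grasp_force: 33.3
```

```bash
python3 - <<'E'
from h import *
a=bot.read_camera("top");s=bot.read_camera("side")
cv2.imwrite("pics/c2.png",np.hstack([cv2.resize(a["pixels"][200:340,110:270],(400,350)),cv2.resize(s["pixels"][200:410,240:480],(400,350))])[:,:,::-1])
E
```

```text
(no output)
```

View pics/c2.png

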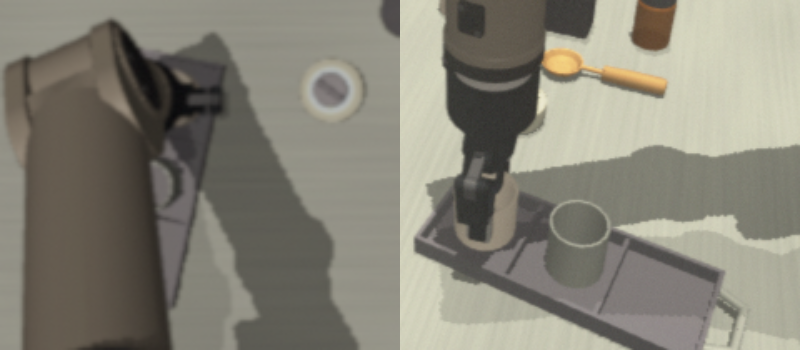

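The cutter stands upright in the middle and the ramekin sits in the far compartment (side crop about (487,215)). Releasing now, then the jar.

Call:
jog_arm(
  motion=[
    [0, 0, 0, 0, 0, -1, 64],
    [0, 0, 0, 0, 0, -1, 66],
    [0, 0, 0, 0, 0, -20, 68],
    [0, 0, 0, 0, 0, -60, 75],
    [0, 0, 0, 10, -40, -110, 85],
    [0, 0, 0, 30, -100, -110, 85],
    [0, 0, 0, 50, -160, -110, 85],
    [0, 0, 0, 70, -220, -110, 85],
    [0, 0, 0, 95, -275, -110, 85],
    [0, 0, 0, 115, -330, -110, 85],
  ],
)

```text
t: 10.15
eef_pos: [0.4544, -0.0739, 0.1338]
tool_rot: [0.001, 0.0, 1.0, 0.0]
contact_force: [0.7, 0.5, -0.2]
gripper_width: 0.995
grasp_force: 0.0
```

Call:
jog_arm(
  motion=[
    [0, 0, 0, 6, -23, 0, 85],
    [0, 0, 0, 6, -23, 0, 85],
    [0, 0, 0, 6, -23, 30, 85],
    [0, 0, 0, 6, -23, 60, 85],
    [0, 0, 0, 6, -23, 85, 85],
    [0, 0, 0, 6, -23, 97, 85],
    [0, 0, 0, 6, -23, 99, 85],
    [0, 0, 0, 6, -23, 99, 50],
    [0, 0, 0, 6, -23, 99, 30],
    [0, 0, 0, 6, -23, 99, 30],
  ],
)

```text
t: 11.4
eef_pos: [0.4496, -0.0954, 0.0343]
tool_rot: [0.001, 0.001, 1.0, -0.0]
contact_force: [-1.2, -0.6, 6.6]
gripper_width: 0.548
grasp_force: 30.1
```

Call:
jog_arm(
  motion=[
    [0, 0, 0, 0, 0, 0, 30],
    [0, 0, 0, 0, 0, 0, 30],
    [0, 0, 0, 0, 0, 0, 30],
  ],
)

```text
t: 11.78
eef_pos: [0.4497, -0.0954, 0.0343]
tool_rot: [0.001, 0.001, 1.0, -0.0]
contact_force: [-1.2, -0.4, 6.4]
gripper_width: 0.544
grasp_force: 30.1
```

Call:
jog_arm(
  motion=[
    [0, 0, 0, 0, 0, -30, 30],
    [0, 0, 0, 0, 0, -80, 30],
    [0, 0, 0, 0, 45, -85, 30],
    [0, 0, 0, 0, 100, -85, 30],
    [0, 0, 0, 0, 155, -85, 30],
    [0, 0, 0, 0, 210, -85, 30],
    [0, 0, 0, 10, 265, -85, 30],
    [0, 0, 0, 20, 320, -85, 30],
    [0, 0, 0, 35, 370, -85, 30],
    [0, 0, 0, 43, 389, -85, 30],
  ],
)

```text
t: 13.02
eef_pos: [0.4047, 0.2976, 0.1187]
tool_rot: [0.0, -0.002, 1.0, 0.001]
contact_force: [-0.0, -0.7, -2.5]
gripper_width: 0.55
grasp_force: 32.7
```

Call:
jog_arm(
  motion=[
    [0, 0, 0, 0, 0, 0, 30],
    [0, 0, 0, 0, 0, 30, 30],
    [0, 0, 0, 0, 0, 55, 30],
    [0, 0, 0, 0, 0, 70, 30],
    [0, 0, 0, 0, 0, 77, 30],
    [0, 0, 0, 0, 0, 79, 30],
    [0, 0, 0, 0, 0, 79, 30],
  ],
)

```text
t: 13.9
eef_pos: [0.4066, 0.2941, 0.0398]
tool_rot: [0.0, 0.0, 1.0, 0.0]
contact_force: [-0.7, -0.2, -2.3]
gripper_width: 0.551
grasp_force: 32.7
```

```bash
python3 - <<'E'
from h import *
a=bot.read_camera("top");s=bot.read_camera("side")
cv2.imwrite("pics/c3.png",np.hstack([cv2.resize(a["pixels"][200:340,110:270],(400,350)),cv2.resize(s["pixels"][200:410,240:480],(400,350))])[:,:,::-1])
E
```

```text
(no output)
```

View pics/c3.png

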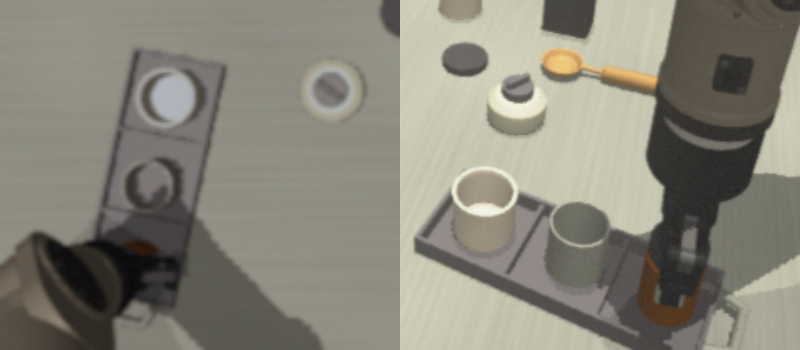

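The ramekin and cutter stand centred and upright, and the jar is about 1 mm over its floor in the handle compartment. Lowering, releasing, then going to the tin.

Call:
jog_arm(
  motion=[
    [0, 0, 0, 0, 0, 1, 30],
    [0, 0, 0, 0, 0, 1, 56],
    [0, 0, 0, 0, 0, 1, 62],
    [0, 0, 0, 0, 0, -40, 70],
    [0, 0, 0, 0, 0, -90, 85],
    [0, 0, 0, -10, -40, -100, 85],
    [0, 0, 0, -30, -95, -100, 85],
    [0, 0, 0, -55, -145, -100, 85],
    [0, 0, 0, -75, -200, -100, 85],
    [0, 0, 0.06, -95, -255, -100, 85],
  ],
)

```text
t: 15.25
eef_pos: [0.5017, 0.0372, 0.1396]
tool_rot: [0.0, 0.031, 1.0, 0.0]
contact_force: [0.5, 0.6, 0.8]
gripper_width: 0.995
grasp_force: 0.0
```

Call:
jog_arm(
  motion=[
    [0, 0, 0, -18, -50, 0, 85],
    [0, 0, 0, -36, -100, 0, 85],
    [0, 0, 0, -48, -135, 0, 85],
    [0, 0, 0, -48, -135, 0, 85],
  ],
)

```text
t: 15.75
eef_pos: [0.5409, -0.1026, 0.1395]
tool_rot: [0.0, 0.033, 0.999, -0.001]
contact_force: [1.2, 0.0, 0.1]
gripper_width: 0.995
grasp_force: 0.0
```

Call:
jog_arm(
  motion=[
    [0, 0, 0, -12, 4, 10, 85],
    [0, 0, 0, -12, 4, 50, 85],
    [0, 0, 0, -12, 4, 85, 85],
    [0, 0, 0, -12, 4, 110, 85],
    [0, 0, 0, -12, 4, 119, 85],
    [0, 0, 0, -12, 4, 121, 85],
    [0, 0, 0, -12, 4, 121, 60],
    [0, 0, 0, -12, 4, 121, 30],
    [0, 0, 0, -12, 4, 121, 25],
    [0, 0, 0, -12, 4, 121, 25],
  ],
)

```text
t: 17.0
eef_pos: [0.5537, -0.0958, 0.0192]
tool_rot: [0.001, 0.031, 1.0, 0.0]
contact_force: [-1.3, 0.7, 5.8]
gripper_width: 0.509
grasp_force: 29.8
```

Call:
jog_arm(
  motion=[
    [0, 0, 0, 0, 0, 0, 25],
    [0, 0, 0, 0, 0, 0, 25],
    [0, 0, 0, 0, 0, 0, 25],
  ],
)

```text
t: 17.38
eef_pos: [0.5536, -0.0958, 0.0192]
tool_rot: [0.001, 0.031, 1.0, 0.0]
contact_force: [-0.7, -0.4, 7.1]
gripper_width: 0.507
grasp_force: 29.8
```

Call:
jog_arm(
  motion=[
    [0, 0, 0, 0, 0, -35, 25],
    [0, 0, 0, 0, 0, -60, 25],
    [0, 0, -0.06, 25, -50, -65, 25],
    [0, 0, -0.06, 50, -100, -65, 25],
    [0, 0, -0.06, 75, -150, -65, 25],
    [0, 0, -0.06, 94, -182, -60, 25],
    [0, 0, -0.06, 94, -182, -35, 25],
    [0, 0, -0.06, 94, -182, -15, 25],
    [0, 0, -0.06, 94, -182, -7, 25],
    [0, 0, -0.06, 94, -182, -5, 25],
  ],
)

```text
t: 18.62
eef_pos: [0.4472, -0.2712, 0.0232]
tool_rot: [-0.001, 0.0, 1.0, 0.0]
contact_force: [-6.1, 1.6, 10.6]
gripper_width: 0.511
grasp_force: 30.8
```

```bash
python3 - <<'E'
from h import *
a=bot.read_camera("top");s=bot.read_camera("side")
cv2.imwrite("pics/c4.png",np.hstack([cv2.resize(a["pixels"][160:335,290:490],(400,350)),cv2.resize(s["pixels"][110:285,250:450],(400,350))])[:,:,::-1])
E
```

```text
(no output)
```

View pics/c4.png

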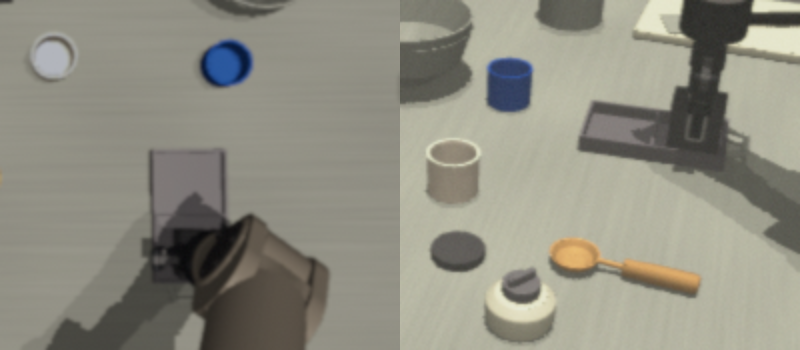

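The tin is resting in tray2's handle compartment (side crop about (700,120)). Releasing, then the last ramekin.

Call:
jog_arm(
  motion=[
    [0, 0, 0, 0, 0, -1, 50],
    [0, 0, 0, 0, 0, -1, 58],
    [0, 0, 0, 0, 0, -30, 65],
    [0, 0, 0, 0, 0, -75, 75],
    [0, 0, 0, -45, 30, -80, 80],
    [0, 0, 0, -90, 60, -80, 80],
    [0, 0, 0, -140, 95, -80, 80],
    [0, 0, 0, -190, 130, -80, 80],
    [0, 0, 0, -235, 165, -80, 80],
    [0, 0, 0, -247, 173, -80, 80],
  ],
)

```text
t: 19.98
eef_pos: [0.6983, -0.0934, 0.1032]
tool_rot: [0.001, -0.003, 1.0, 0.001]
contact_force: [-1.0, -0.8, -0.1]
gripper_width: 0.942
grasp_force: 0.0
```

Call:
jog_arm(
  motion=[
    [0, 0, 0, 0, 0, 0, 80],
    [0, 0, 0, 0, 0, 0, 80],
  ],
)

```text
t: 20.23
eef_pos: [0.6938, -0.101, 0.1034]
tool_rot: [-0.001, 0.002, 1.0, -0.001]
contact_force: [-0.7, -0.2, -0.9]
gripper_width: 0.937
grasp_force: 0.0
```

Call:
jog_arm(
  motion=[
    [0, 0, 0, 0, 2, 25, 80],
    [0, 0, 0, 0, 2, 50, 80],
    [0, 0, 0, 0, 2, 70, 80],
    [0, 0, 0, 0, 2, 82, 80],
    [0, 0, 0, 0, 2, 86, 80],
    [0, 0, 0, 0, 2, 86, 50],
    [0, 0, 0, 0, 2, 86, 40],
    [0, 0, 0, 0, 2, 86, 40],
    [0, 0, 0, 0, 2, 86, 40],
    [0, 0, 0, 0, 2, 86, 40],
  ],
)

```text
t: 21.48
eef_pos: [0.6958, -0.097, 0.0183]
tool_rot: [0.001, 0.0, 1.0, -0.0]
contact_force: [-1.7, -0.8, 6.3]
gripper_width: 0.685
grasp_force: 32.8
```

Call:
jog_arm(
  motion=[
    [0, 0, 0, 0, 0, -30, 40],
    [0, 0, 0, 0, 0, -60, 40],
    [0, 0, 0, 35, -40, -65, 40],
    [0, 0, 0, 70, -80, -65, 40],
    [0, 0, 0, 105, -120, -65, 40],
    [0, 0, 0, 140, -155, -65, 40],
    [0, 0, 0, 163, -175, -60, 40],
    [0, 0, 0, 163, -175, -35, 40],
    [0, 0, 0, 163, -175, -15, 40],
    [0, 0, 0, 163, -175, -9, 40],
  ],
)

```text
t: 22.72
eef_pos: [0.5315, -0.2704, 0.0246]
tool_rot: [-0.001, -0.0, 1.0, 0.001]
contact_force: [0.3, -0.4, -1.0]
gripper_width: 0.682
grasp_force: 32.8
```

Call:
jog_arm(
  motion=[
    [0, 0, 0, 0, 0, 3, 40],
    [0, 0, 0, 0, 0, 4, 40],
  ],
)

```text
t: 22.98
eef_pos: [0.5326, -0.2715, 0.0226]
tool_rot: [0.0, 0.0, 1.0, -0.0]
contact_force: [0.3, -0.4, -1.4]
gripper_width: 0.682
grasp_force: 32.8
```

Release and retreat clear of the view.

Call:
jog_arm(
  motion=[
    [0, 0, 0, 0, 0, 1, 64],
    [0, 0, 0, 0, 0, 0, 67],
    [0, 0, 0, 0, 0, -30, 70],
    [0, 0, 0, 0, 0, -80, 75],
    [0, 0, 0, 0, 0, -130, 80],
    [0, 0, 0, 0, -50, -150, 80],
    [0, 0, 0, 0, -110, -150, 80],
    [0, 0, 0, 0, -170, -150, 80],
    [0, 0, 0, 0, -230, -150, 80],
    [0, 0, 0, 0, -230, -150, 80],
  ],
)

```text
t: 24.22
eef_pos: [0.5284, -0.5081, 0.1725]
tool_rot: [-0.001, 0.004, 1.0, -0.002]
contact_force: [-0.2, 0.3, 0.1]
gripper_width: 0.936
grasp_force: 0.0
```

```bash
python3 - <<'E'
from h import *
a=bot.read_camera("top");s=bot.read_camera("side")
cv2.imwrite("pics/c5.png",np.hstack([cv2.resize(a["pixels"][150:340,130:430],(400,254)),cv2.resize(s["pixels"][100:420,170:490],(254,254))])[:,:,::-1].repeat(1,0))
b=cv2.imread("pics/c5.png");cv2.imwrite("pics/c5.png",cv2.resize(b,None,fx=1.22,fy=1.22))
for n,z in(("jar_mid",.044),("cutter_mid",.0315),("tin_mid",.0365),("ramekin_a_mid",.029)):
  for p in(a,s):
    print(n,[(round(r["score"],2),at(p,r["xy"],z)[:2].round(3)) for r in bot.tip_of(n,p)])
E
```

```text
jar_mid [(0.76, array([0.402, 0.283]))]
jar_mid []
cutter_mid [(0.71, array([0.49 , 0.277]))]
cutter_mid [(0.89, array([0.486, 0.277]))]
tin_mid [(0.84, array([ 0.448, -0.27 ]))]
tin_mid [(0.82, array([ 0.449, -0.283]))]
ramekin_a_mid [(0.69, array([ 0.677, -0.32 ])), (0.61, array([ 0.824, -0.121])), (0.58, array([ 0.542, -0.271]))]
ramekin_a_mid [(0.85, array([ 0.684, -0.295])), (0.58, array([ 0.527, -0.28 ])), (0.57, array([ 0.839, -0.114]))]
```

View pics/c5.png

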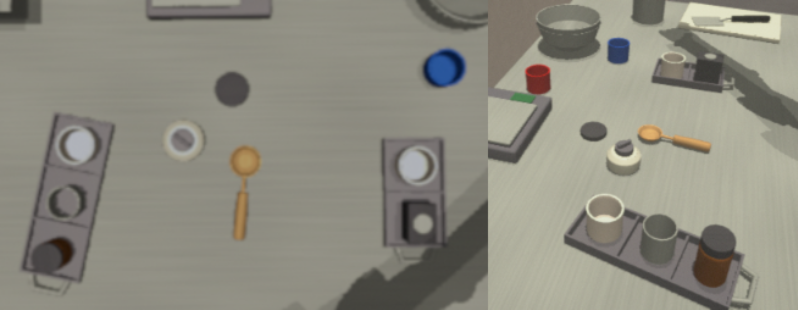

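All five items are in their compartments, and the timer, spoon and cap are where they were. The jar looks slightly leaned in the top view, probably perspective, so I'll check that numerically.

```bash
python3 - <<'E'
from h import *
th=np.linspace(0,6.28,60)
out=[]
for c,(x0,y0,w) in(("top",(140,260,60)),("side",(420,300,100))):
    p=bot.read_camera(c);b=np.ascontiguousarray(cv2.resize(p["pixels"][y0:y0+w,x0:x0+w,::-1],(380,380)))
    for z,r,col in((.004,.024,(0,255,0)),(.084,.0235,(0,0,255))):
        q=np.array([(proj(p,(.407+r*np.cos(t),.294+r*np.sin(t),z))-(x0,y0))*380/w for t in th])
        cv2.polylines(b,[q.astype(int)],True,col,1)
    out.append(b)
cv2.imwrite("pics/c6.png",np.hstack(out))
E
```

```text
(no output)
```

View pics/c6.png

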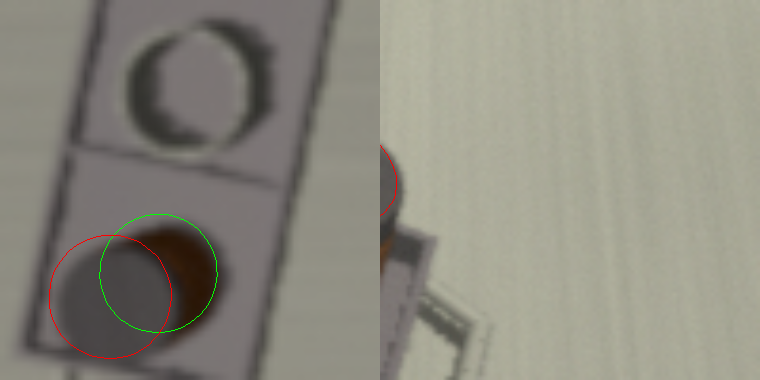

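The predicted upright outline matches at both base and lid, with the same offset of about 1 px (lid at (112,300), base about (165,280)). The jar is upright and inside its compartment, so I'm handing in.

```bash
python3 -c "
from station import bot
print(bot.hand_in())"
```

```text
the job is handed in; nothing more can be done
None
```

Both kits are made up and the job is handed in: all five items look upright in their right compartments in the final pictures, and the timer, spoon and lid appear unmoved, but the hand-in returned no verdict.

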